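Shut and lock the control box

ROBOT

A 7-joint arm with a two-finger parallel gripper is mounted at the origin on the work surface. World frame = base frame: x ahead of the robot, y to its left, z up, the work surface at z = 0. Lengths are in m, angles in rad, forces in N, time in s.
With the tool pointing down it reaches from about 0.425 to 0.875 m from the base axis. Payload 4.7 kg.
Tool frame: the origin (TCP) lies midway between the tips of the shut fingers; the grasp point (between the pads) lies 19 mm behind it; x points along the fingers, z is the direction in which the jaws open and shut, and the axes are right-handed (so a half turn about x gives the same grasp; the last joint's range is limited). The gripper opens to 87 mm and grips with 3 to 60 N. Pads are 19 mm wide; open, the fingers measure 117 mm over their backs; the gripper's body (75 mm by 190 mm) begins 51 mm behind the grasp point.
Start: joints at [1.303, 0.321, -0.07, 1.45, 0.023, 1.371, -0.057], TCP at [0.181, -0.624, 0.223] pointing down, gripper open.
Joint ranges: [-2.86, 2.86], [-0.3, 2.09], [-1.38, 1.24], [0.06, 2.45], [-1.56, 4.7], [0.09, 2.05], [-2.69, 2.69]. Speed limits (rad/s): [2.57, 2.57, 3.14, 3.14, 3.14, 3.14, 3.14].

INTERFACE

Orientations are given as a rotation vector (axis times angle).
In Python, from bench import ctrl, vision, close_job gives the robot as it stands. The module is installed in compiled form; this text tells all that it offers.
- The arm moves only by the tool servo_tool, never from a script. Its argument "commands" is a list that holds one entry, the list of rows, each a list of 7 numbers: the turn, a rotation vector about the tool's x, y, z in degrees, then the shift along the tool's x, y, z in mm, then the finger opening in mm, from 0 to 87. In form: [[[wx, wy, wz, x, y, z, grip], ...]]. A call has 1 to 5 rows; each row is the pose to reach, as a shift and turn from the pose commanded when the call began, along the tool's axes at that moment; what a row does not reach only later rows make up. A row lasts 1/8 s, in which the tool goes at most 62.5 mm and 10.7 degrees, less where a joint would pass 70% of its speed; a pose out of reach is approached as far as the arm can. A call with a gripper value outside its range is refused whole. The fingers move at their own pace and stop on an object; "newtons" is the grip in N (left out, the last holds). Time passes only in rows, so rows that repeat a pose let the fingers close. It gives the time, the measured TCP pose, the force and the opening at its end, in the units of the state.
- ctrl.get_state(): the state, without advancing time (a new reading comes with each control period).
- vision.get_image(name): name is "scene" or "top" or "wrist"; returns the picture (480x640x3 uint8, red, green, blue); there is no depth.
- vision.camera_info(name): a dict with "fov_y" (degrees; the focal length in pixels is half the picture's height over the tangent of half this angle, whatever the lens; pixels are square), "cx", "cy" (the principal point, pixels), "pose" (4x4, takes a point from camera to world coordinates). Camera axes: x right, y down, z forward; pixel columns grow to the right and rows downward; lengths in m; the calibration is good to about 2 mm. The wrist camera is an equidistant fisheye: a pixel r from the principal point sees the ray r / f radians off the axis. A picture is of the moment at which its call begins: read the wrist's pose just before it. camera_info takes no time and is no camera call; for the wrist camera it gives the pose at the moment of the call.
- close_job(): hands the job in, once; it reports no verdict.
The state is a dict: "time": time; "joint_positions": joint angles; "qd": joint speeds; "joint_torque": joint torques, N m; "position": TCP position; "tool_rot": TCP orientation; "ft_force": force on the tool from outside, world axes, zero at the start; "torque": the same for the moment, N m; "grip_width": opening from 0.0 (shut) to 1.0 (fully open).
Only numpy, scipy, OpenCV 4.12 (cv2) and the standard library are available. Lean on these libraries where they do the work, as an engineer would, in place of code of your own. Each camera call takes 0.05 s, during which the arm holds its last target. There are 200 camera calls.

TASK

The cover of the grey control box stands open: push it shut with the fingertips, then lock it with both quarter-turn latches, on each setting the fingertips in the slot, pressing down and turning it clockwise a quarter turn until it is fully home against its stop, so that the cover stays locked shut when you let go. Grasp or lift nothing, do not swing the cover further open, and leave everything else on the bench where it is.

Things in the scene. Friction and masses are not known exactly. Their poses are not given: they have to be found in the camera images.
- box: Grey sheet-steel control box lying on its back on the bench, cover upwards; it does not move. 230 mm (its x) by 300 mm (its y), 108 mm high with the cover shut. Origin: centre of its underside. Its x axis points from the latch edge to the hinged edge, y along the hinge to the left, z up.
- cover (a joint): The hinged grey cover (230 x 300 x 8 mm), rad: 0 shut; grows as its latch edge (towards the robot) rises; starts at 0.22 to 0.5. A counterbalanced friction hinge lets it stay where put (1.5 N moves it), but over the last 12 mm at the latch edge a spring pin pushes it back up (about 7 N on a latch holds it shut). Latches turned home hold it shut to within about 0.01.
- cover_push (a point): A point on the cover's top face, midway between the two latches and 25 mm in from the latch edge; the flat around it is over 60 mm wide. With the cover shut it lies in the box frame at x = -90 mm, y = 0, z = 108 mm.
- cover_hinge (a point): The middle of the cover's hinge line (along the box's y): in the box frame x = +115 mm, z = 100 mm.
- latch_left (a joint): Turn of the left latch, rad: 0 unlocked (slot parallel to the latch edge), 1.57 locked at its stop (slot square to that edge); grows clockwise seen from above. Starts at 0 to 0.3; stays where left (0.07 N m). It turns a cam under the cover, which over the last third of the turn passes under a keeper if the cover is held within about 5 mm of shut; if higher, it may foul the keeper.
- latch_left_slot (a point): Centre of the left latch's slot floor, on its turning axis. The latch: a 75 mm round rotor, flush in the cover, two black half-moons parted by a slot 28 mm wide, 75 mm long, 14 mm deep, with a steel floor. y axis along the slot, x across it, z up out of the cover. With the cover shut it lies in the box frame at x = -65, y = +85, z = 94 mm.
- latch_right (a joint): Turn of the right latch, rad: 0 unlocked (slot parallel to the latch edge), 1.57 locked at its stop (slot square to that edge); grows clockwise seen from above. Starts at 0 to 0.3; stays where left (0.07 N m). It turns a cam under the cover, which over the last third of the turn passes under a keeper if the cover is held within about 5 mm of shut; if higher, it may foul the keeper.
- latch_right_slot (a point): Centre of the right latch's slot floor, on its turning axis. The latch: a 75 mm round rotor, flush in the cover, two black half-moons parted by a slot 28 mm wide, 75 mm long, 14 mm deep, with a steel floor. y axis along the slot, x across it, z up out of the cover. With the cover shut it lies in the box frame at x = -65, y = -85, z = 94 mm.
- screwdriver: Not to be disturbed: a 200 mm black-handled screwdriver, lying beside the box's left side; origin under its middle.
- cutters: Not to be disturbed: side cutters with green grips, 160 mm long, lying beside the box's right side; origin under the middle.
- reel: Not to be disturbed: a solder reel, 54 mm across and 40 mm high, standing between the robot and the box; origin under its centre.
- flux: Not to be disturbed: a glass dispenser bottle, 52 mm across and 101 mm high, standing behind the box; origin under its centre.
- contactor: Not to be disturbed: a white and black contactor (a switch block), 75 x 45 x 75 mm, standing behind the box; origin under its centre.
- tray: Not to be disturbed: a black parts tray, 120 x 160 x 35 mm, on the left of the bench; origin under its centre.
- pencup: Not to be disturbed: a clear cup of pens, 82 mm across, 160 mm high with the pens, on the left of the bench; origin under its centre.
- meter: Not to be disturbed: a yellow hand-held multimeter lying on the right of the bench, 160 x 80 x 35 mm; origin under its centre.

How it is judged:
At the end, for the whole second after the job is handed in: The cover is shut (joint below 0.02 rad, about 4 mm at the latch edge) and held there by the latches alone, both latches are turned home (at least 1.3 rad of the 1.57), and nothing else on the bench has moved by more than 20 mm (value of joint cover below 0.02 rad and value of joint each of latch_left, latch_right above 1.3 rad and velocity of joint cover below 0.05 rad/s and distance of each of screwdriver, cutters, reel, flux, contactor, tray, pencup, meter from where it was at the start of the episode below 0.02 m); the robot touches nothing.
It fails at once if the cover is lifted or swung further open (beyond 0.6 rad) (value of joint cover above 0.6 rad).
It fails at once if something else on the bench is knocked, pushed or lifted by more than 20 mm (distance of any of screwdriver, cutters, reel, flux, contactor, tray, pencup, meter from where it was at the start of the episode above 0.02 m).
It also fails if it takes over 58 s, if anything falls off the work surface, if the arm or the gripper's body presses on something with over 40 N, if the wrist force passes 120 N, or if a joint passes its speed limit or range.

## Working session

There is one attempt and no reset: what is moved stays moved. The work goes in short steps, Python scripts to look and compute and a tool call to move; the robot and the scene stay as the last step left them, time stands still between calls to the robot, and variables do not carry over. Pictures are saved under pics/ and viewed, about 8 in all and at most 12, crops included, and the job is handed in when it is done.

Besides the shell and the picture viewer there is one more tool, called after "Call:" as a command line: name --argument value ..., lists and objects as JSON in quotes. servo_tool: Moves the arm, as the interface text tells. Its arguments: {"type":"object","properties":{"commands":{"type":"array"},"newtons":{"type":"number"}},"required":["commands"]}

```bash
mkdir -p pics
python3 - <<'E'
from bench import ctrl, vision
import cv2,numpy as np
np.set_printoptions(precision=4,suppress=True)
s=ctrl.get_state()
for k in s: print(k,np.round(s[k],3))
for n in ("scene","top"):
    i=vision.camera_info(n);print(n,i['fov_y'],i['cx'],i['cy']);print(np.array(i['pose']))
    cv2.imwrite(f'pics/{n}0.png',cv2.cvtColor(vision.get_image(n),cv2.COLOR_RGB2BGR))
E
```

```text
time 0.0
joint_positions [ 1.303  0.322 -0.07   1.452  0.023  1.371 -0.057]
qd [ 0.002  0.     0.002 -0.002 -0.    -0.     0.   ]
joint_torque [ -0.    -49.13   -0.404 -31.253  -0.064   0.044   0.   ]
position [ 0.181 -0.624  0.221]
tool_rot [ 1.     1.331 -0.998]
ft_force [ 0.205 -0.248 -0.669]
torque [ 0.02  -0.015  0.016]
grip_width 1.004
scene 43.2134228115761 323.77529909522593 237.9408248391751
[[ 0.4058  0.6297 -0.6625  1.543 ]
 [ 0.9139 -0.2741  0.2993 -0.4409]
 [ 0.0068 -0.7269 -0.6867  1.1185]
 [ 0.      0.      0.      1.    ]]
top 45.76889907694781 321.2599577343668 246.44553012210224
[[ 0.0057 -0.9841  0.1774  0.2868]
 [-1.     -0.0043  0.0086 -0.011 ]
 [-0.0077 -0.1774 -0.9841  1.4923]
 [ 0.      0.      0.      1.    ]]
```

View pics/top0.png

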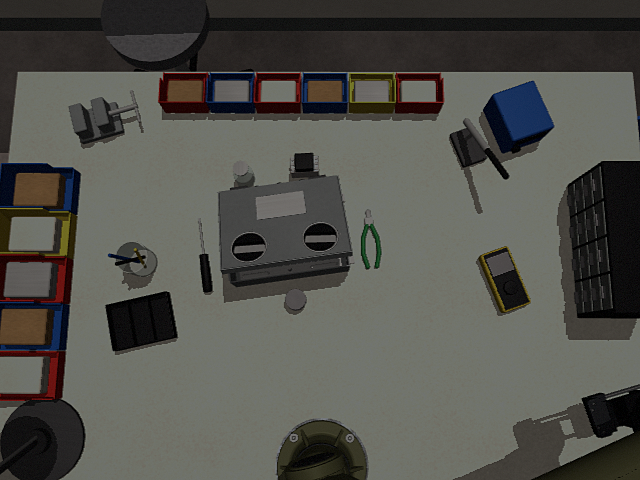

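View pics/scene0.png

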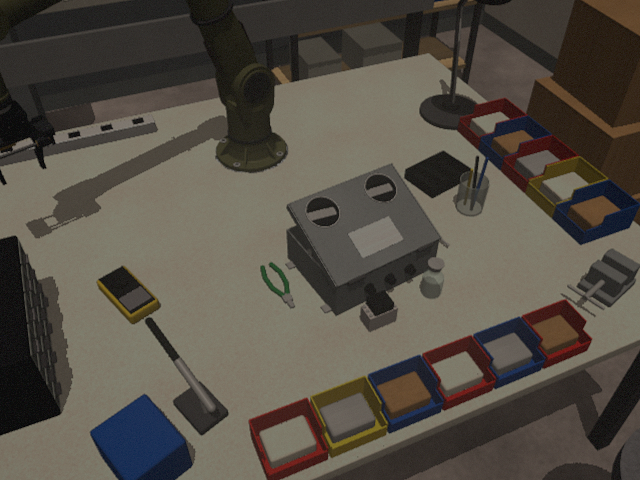

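The top view shows the box around (285,230), with latches at about (249,247) and (320,236). The scene view has the latches at about (322,212) and (381,188). Next I'll measure them precisely.

```bash
cat > h.py <<'E'
from bench import ctrl, vision
import cv2,numpy as np
from scipy.spatial.transform import Rotation as R
np.set_printoptions(precision=4,suppress=True)
def cam(n):
    i=vision.camera_info(n);f=240/np.tan(np.radians(i['fov_y']/2));return f,i['cx'],i['cy'],np.array(i['pose'])
def ray(n,u,v):
    f,cx,cy,T=cam(n);d=T[:3,:3]@np.array([(u-cx)/f,(v-cy)/f,1]);return T[:3,3],d/np.linalg.norm(d)
def tri(a,b):
    (p,d),(q,e)=ray('top',*a),ray('scene',*b)
    s=np.linalg.lstsq(np.stack([d,-e],1),q-p,rcond=None)[0]
    x,y=p+s[0]*d,q+s[1]*e;return (x+y)/2,np.linalg.norm(x-y)*1000
def rotor(n,img,c,r=30):
    """dark half-moons near c -> centre (ellipse over hull) and slot direction"""
    g=cv2.cvtColor(img,cv2.COLOR_RGB2GRAY);m=np.zeros_like(g);cv2.circle(m,c,r,255,-1)
    m=((g<38)&(m>0)).astype('uint8')
    k,l,st,ce=cv2.connectedComponentsWithStats(m)
    o=[i for i in range(1,k) if st[i,4]>60];o=sorted(o,key=lambda i:-st[i,4])[:2]
    pts=np.argwhere(np.isin(l,o))[:,::-1].astype('float32')
    e=cv2.fitEllipse(cv2.convexHull(pts));return e,[ (ce[i],st[i,4]) for i in o]
E
python3 - <<'E'
from h import *
out=[]
for n,cs,(x0,y0,w,h) in (("top",((249,247),(320,236)),(200,165,180,130)),("scene",((381,188),(322,212)),(275,150,180,170))):
    im=cv2.cvtColor(cv2.imread(f'pics/{n}0.png'),cv2.COLOR_BGR2RGB)
    c=cv2.resize(im[y0:y0+h,x0:x0+w],None,fx=4.4,fy=4.4 if n=='top' else 3.5,interpolation=cv2.INTER_CUBIC) if 0 else cv2.resize(im[y0:y0+h,x0:x0+w],None,fx=4,fy=4,interpolation=cv2.INTER_CUBIC)
    c=cv2.convertScaleAbs(c,alpha=2)
    for q in cs:
        e,o=rotor(n,im,q,22);print(n,e,o)
        cv2.circle(c,(int((e[0][0]-x0+.5)*4),int((e[0][1]-y0+.5)*4)),3,(255,0,0),-1)
    out.append(c[:, :])
H=max(o.shape[0] for o in out)
for n,o in zip(('t','s'),out): cv2.imwrite(f'pics/crop_{n}.png',cv2.cvtColor(o,cv2.COLOR_RGB2BGR))
E
```

```text
top ((247.99664306640625, 246.7493133544922), (27.123823165893555, 33.06838607788086), 72.35435485839844) [(array([247.5832, 246.014 ]), np.int32(499))]
top ((319.63946533203125, 236.64456176757812), (27.448322296142578, 32.53623580932617), 82.47013092041016) [(array([319.4603, 229.9272]), np.int32(302)), (array([319.8115, 245.4764]), np.int32(191))]
scene ((380.5192565917969, 187.6660614013672), (24.19843864440918, 30.457386016845703), 118.53208923339844) [(array([380.7896, 186.7678]), np.int32(366))]
scene ((322.5290832519531, 211.49761962890625), (26.51419448852539, 32.0377197265625), 114.40580749511719) [(array([322.8402, 210.6029]), np.int32(413))]
```

View pics/crop_t.png

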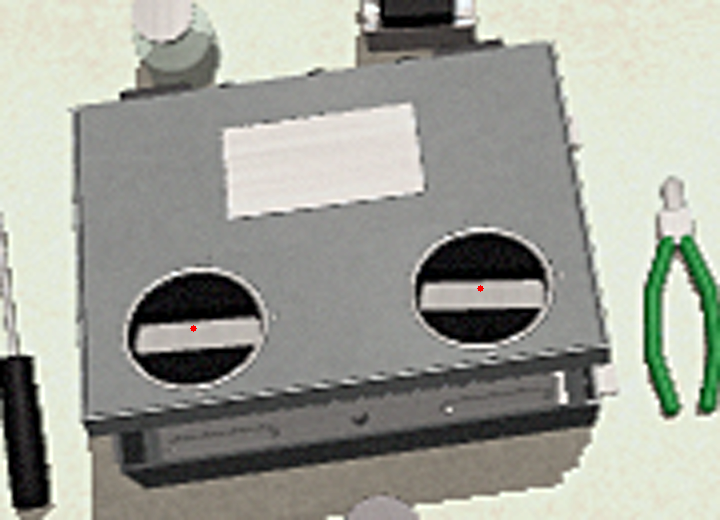

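View pics/crop_s.png

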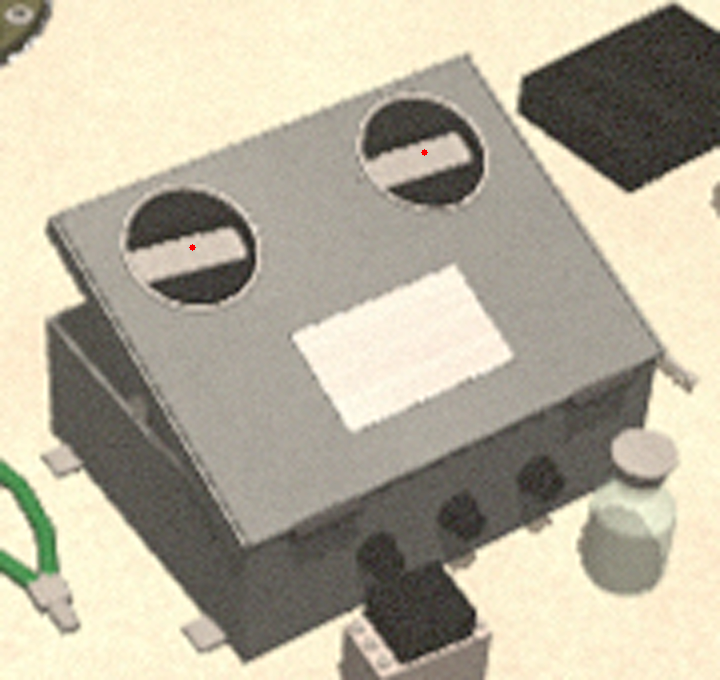

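Ring centres in the crops are top L(196,328), R(482,287) and scene L(423,152), R(190,246). The cover corners are visible in both views. The slots sit a few degrees clockwise of the latch edge.

```bash
cat > box.py <<'E'
from h import *
t=lambda p:(200+(p[0]+.5)/4-.5,165+(p[1]+.5)/4-.5); s=lambda p:(275+(p[0]+.5)/4-.5,150+(p[1]+.5)/4-.5)
P={}
for k,a,b in (('L',(196,328),(423,152)),('R',(482,287),(190,246)),('HL',(75,108),(661,353)),('HR',(549,43),(247,545)),('LR',(608,350),(52,217)),('LL',(88,422),(468,57))):
    P[k],e=tri(t(a),s(b));print(k,P[k],round(e,2))
# directions from averaged points
y=(P['L']-P['R'])+(P['HL']-P['HR'])+(P['LL']-P['LR']);yaw=np.arctan2(-y[0],y[1])
h=(P['HL']+P['HR'])/2;l=(P['LL']+P['LR'])/2;r=(P['L']+P['R'])/2
v=h-l;th=np.arctan2(-v[2],np.hypot(v[0],v[1]))
print('yaw',yaw,'theta',th,'len',np.linalg.norm(v),np.linalg.norm(P['L']-P['R']),np.linalg.norm(h-r))
ex=np.array([np.cos(yaw),np.sin(yaw),0]);ey=np.array([-np.sin(yaw),np.cos(yaw),0]);ez=np.array([0,0,1])
def cov(x,yy,z,th):  # cover point given shut box-frame coordinates
    X,Z=x-.115,z-.1;return (.115+X*np.cos(th)+Z*np.sin(th))*ex+yy*ey+(.1-X*np.sin(th)+Z*np.cos(th))*ez
mod={'L':(-.065,.085),'R':(-.065,-.085),'HL':(.115,.15),'HR':(.115,-.15),'LL':(-.115,.15),'LR':(-.115,-.15)}
D=np.array([P[k]-cov(*mod[k],.108,th) for k in mod]);o=D.mean(0);print('origin',o);print((D-o)*1000)
o[2]=0
n=np.cross(cov(0,1,0,th)-cov(0,0,0,th),cov(0,0,0,th)-cov(1,0,0,th));n/=np.linalg.norm(n)
def on(px,cen):  # ray onto cover-parallel plane through cen
    p,d=ray('top',*t(px));return p+d*((cen-p)@n)/(d@n)
for k,a,b in (('L',(135,337),(263,327)),('R',(418,299),(545,292))):
    c=cov(*mod[k],.094,th)+o;q=on(b,c)-on(a,c);print(k,'slot len',np.linalg.norm(q),'turn',np.arctan2(-(q@ex)/np.cos(th),-(q@ey)))
for nm,p in (('push',(-.09,0,.108)),('L',(-.065,.085,.094)),('R',(-.065,-.085,.094)),('Ltop',(-.065,.085,.108))):
    print(nm,'open',cov(*p,th)+o,'shut',cov(*p,0)+o)
S=ctrl.get_state();print(R.from_rotvec(S['tool_rot']).as_matrix())
E
python3 box.py
```

```text
L [0.5232 0.1721 0.1758] 1.37
R [0.5482 0.0034 0.1767] 0.32
HL [0.6769 0.262  0.1034] 0.39
HR [ 0.7202 -0.0373  0.1053] 0.47
LR [ 0.5084 -0.0692  0.1927] 2.03
LL [0.4656 0.2322 0.1917] 4.29
yaw 0.14332927386999586 theta 0.3898276978265366 len 0.2311707860158638 0.17057290430638575 0.1797119107697188
origin [ 0.582   0.095  -0.0017]
[[ 1.3154 -0.138   1.7566]
 [ 1.9545 -0.6214  2.63  ]
 [-0.539   1.5862 -2.2636]
 [-0.0695 -0.7395 -0.3746]
 [-1.3015  2.1895 -1.4026]
 [-1.36   -2.2769 -0.3458]]
L slot len 0.07668413313421946 turn 0.06995084456357314
R slot len 0.07591672245827819 turn 0.09749784450458682
push open [0.5112 0.0848 0.1853] shut [0.4929 0.0822 0.108 ]
L open [0.5167 0.1715 0.1629] shut [0.5056 0.1699 0.094 ]
R open [0.5409 0.0032 0.1629] shut [0.5298 0.0016 0.094 ]
Ltop open [0.5219 0.1723 0.1758] shut [0.5056 0.1699 0.108 ]
[[-0.0006  0.9606  0.2781]
 [ 0.0016  0.2781 -0.9606]
 [-1.     -0.0001 -0.0017]]
```

```bash
cat > plan.py <<'E'
import json,os,sys,numpy as np
# tracked commanded pose: position (mm), jaw angle (deg, world); tool x points straight down
F='cmd.json'
def load(): return json.load(open(F)) if os.path.exists(F) else [181,-624,223,-73.9]
def go(x,y,z,j,grip,n=5,save=True):
    """print the rows for one call ending at world x,y,z mm and jaw angle j deg"""
    c=load();a=np.radians(c[3]);Z=np.array([np.cos(a),np.sin(a),0]);X=np.array([0,0,-1.]);Y=np.cross(Z,X)
    d=np.array([x,y,z])-c[:3];s=np.array([X@d,Y@d,Z@d]);w=c[3]-j
    rows=[[float(round(w*k/n,1)),0,0]+[float(round(v,1)) for v in s*k/n]+[grip] for k in range(1,n+1)]
    print(json.dumps(rows).replace(' ',''),'step',round(np.linalg.norm(d)/n,1))
    if save: json.dump([x,y,z,j],open(F,'w'))
E
python3 -c "
from plan import *
go(360,-500,300,-30,0);go(500,-300,300,15,0);go(550,-60,290,57,0);go(511,85,245,94,0)
go(509,84.7,195,94,0,3)
go(493,82.3,106,94,0)"
```

```text
[[-8.8,0,0,-15.4,41.3,-13.9,0],[-17.6,0,0,-30.8,82.5,-27.8,0],[-26.3,0,0,-46.2,123.8,-41.7,0],[-35.1,0,0,-61.6,165.1,-55.6,0],[-43.9,0,0,-77.0,206.4,-69.5,0]] step 46.2
[[-9.0,0,0,0.0,48.6,4.2,0],[-18.0,0,0,0.0,97.3,8.5,0],[-27.0,0,0,0.0,145.9,12.7,0],[-36.0,0,0,0.0,194.6,17.0,0],[-45.0,0,0,0.0,243.2,21.2,0]] step 48.8
[[-8.4,0,0,2.0,43.8,22.1,0],[-16.8,0,0,4.0,87.6,44.2,0],[-25.2,0,0,6.0,131.3,66.2,0],[-33.6,0,0,8.0,175.1,88.3,0],[-42.0,0,0,10.0,218.9,110.4,0]] step 49.1
[[-7.4,0,0,9.0,22.3,20.1,0],[-14.8,0,0,18.0,44.7,40.1,0],[-22.2,0,0,27.0,67.0,60.2,0],[-29.6,0,0,36.0,89.3,80.3,0],[-37.0,0,0,45.0,111.7,100.4,0]] step 31.4
[[0.0,0,0,16.7,0.7,-0.1,0],[0.0,0,0,33.3,1.3,-0.1,0],[0.0,0,0,50.0,2.0,-0.2,0]] step 16.7
[[0.0,0,0,17.8,3.2,-0.3,0],[0.0,0,0,35.6,6.5,-0.5,0],[0.0,0,0,53.4,9.7,-0.8,0],[0.0,0,0,71.2,12.9,-1.0,0],[0.0,0,0,89.0,16.1,-1.3,0]] step 18.1
```

Call:
servo_tool --commands '[[[-8.8, 0, 0, -15, 41, -14, 0], [-17.6, 0, 0, -31, 82.5, -28, 0], [-26.3, 0, 0, -46, 124, -42, 0], [-35.1, 0, 0, -62, 165, -56, 0], [-43.9, 0, 0, -77, 206.4, -69.5, 0]]]'

```text
time: 0.72
position: [0.3605, -0.4992, 0.2997]
tool_rot: [0.406, 1.533, -0.406]
ft_force: [-0.4, -1.6, -0.4]
grip_width: 0.516
```

Call:
servo_tool --commands '[[[-9, 0, 0, 0, 48.6, 4.2, 0], [-18, 0, 0, 0, 97.3, 8.5, 0], [-27, 0, 0, 0, 146, 12.7, 0], [-36, 0, 0, 0, 194.6, 17, 0], [-45, 0, 0, 0, 243.2, 21.2, 0]]]'

```text
time: 1.35
position: [0.4999, -0.2987, 0.2991]
tool_rot: [-0.21, 1.561, 0.21]
ft_force: [-0.0, 0.1, -0.2]
grip_width: 0.021
```

Call:
servo_tool --commands '[[[-8.4, 0, 0, 2, 43.8, 22.1, 0], [-16.8, 0, 0, 4, 87.6, 44.2, 0], [-25.2, 0, 0, 6, 131.3, 66.2, 0], [-33.6, 0, 0, 8, 175.1, 88.3, 0], [-42, 0, 0, 10, 218.9, 110.4, 0]]]'

```text
time: 1.98
position: [0.5491, -0.0586, 0.2892]
tool_rot: [-0.78, 1.427, 0.779]
ft_force: [0.6, -0.7, -0.2]
grip_width: 0.004
```

Call:
servo_tool --commands '[[[-7.4, 0, 0, 9, 22.3, 20.1, 0], [-14.8, 0, 0, 18, 44.7, 40.1, 0], [-22.2, 0, 0, 27, 67, 60.2, 0], [-29.6, 0, 0, 36, 89.3, 80.3, 0], [-37, 0, 0, 45, 111.7, 100.4, 0]]]'

```text
time: 2.6
position: [0.5095, 0.0858, 0.2439]
tool_rot: [-1.264, 1.174, 1.264]
ft_force: [0.9, 0.6, -0.5]
grip_width: 0.006
```

Call:
servo_tool --commands '[[[0, 0, 0, 16.7, 0.7, 0, 0], [0, 0, 0, 33.3, 1.3, 0, 0], [0, 0, 0, 50, 2, 0, 0], [0, 0, 0, 58, 3.5, 0, 0], [0, 0, 0, 66, 5, 0, 0]]]'

```text
time: 3.22
position: [0.5053, 0.0841, 0.1782]
tool_rot: [-1.26, 1.175, 1.26]
ft_force: [-0.1, 0.1, 1.9]
grip_width: 0.001
```

Call:
servo_tool --commands '[[[0, 0, 0, 12, 2.2, 0, 0], [0, 0, 0, 24, 4.4, 0, 0], [0, 0, 0, 36, 6.6, 0, 0], [0, 0, 0, 48, 8.8, 0, 0], [0, 0, 0, 60, 10, 0, 0]]]'

```text
time: 3.85
position: [0.495, 0.0837, 0.1177]
tool_rot: [-1.261, 1.175, 1.261]
ft_force: [-0.3, -1.2, 4.3]
grip_width: 0.002
```

Call:
servo_tool --commands '[[[0, 0, 0, 4, 0.5, 0, 0], [0, 0, 0, 8, 1, 0, 0], [0, 0, 0, 11, 1.5, 0, 0], [0, 0, 0, 13, 1.5, 0, 0], [0, 0, 0, 13, 1.5, 0, 0]]]'

```text
time: 4.47
position: [0.4943, 0.0836, 0.1075]
tool_rot: [-1.262, 1.176, 1.26]
ft_force: [-5.2, -2.5, 15.3]
grip_width: 0.005
```

```bash
echo '[494.5,83.8,106,94]'>cmd.json; python3 -c "
from plan import *
go(494.5,83.8,150,94,30,2);go(506,170,180,94.2,30,3)"
```

```text
[[0.0,0,0,-22.0,0.0,0.0,30],[0.0,0,0,-44.0,0.0,0.0,30]] step 22.0
[[-0.1,0,0,-10.0,-5.8,28.4,30],[-0.1,0,0,-20.0,-11.7,56.8,30],[-0.2,0,0,-30.0,-17.5,85.2,30]] step 30.7
```

Call:
servo_tool --commands '[[[0, 0, 0, -22, 0, 0, 30], [0, 0, 0, -44, 0, 0, 30], [0, 0, 0, -54, -5.8, 28.4, 30], [0, 0, 0, -64, -11.7, 56.8, 30], [-0.2, 0, 0, -74, -17.5, 85.2, 30]]]'

```text
time: 5.1
position: [0.5051, 0.1711, 0.1797]
tool_rot: [-1.263, 1.173, 1.264]
ft_force: [-0.0, 0.1, -0.4]
grip_width: 0.339
```

Run:
```python
from h import *
i=vision.camera_info('wrist');print(i)
im=vision.get_image('wrist');cv2.imwrite('pics/w1.png',cv2.convertScaleAbs(im[:,:,::-1],alpha=2))
print(ctrl.get_state()['position'],ctrl.get_state()['grip_width'])
```

```text
{'fov_y': 65.70646984690485, 'cx': 319.44492717965625, 'cy': 241.27678507435698, 'pose': array([[-0.0734,  0.9658,  0.2488,  0.4378],
       [ 0.9973,  0.0708,  0.0192,  0.1661],
       [ 0.001 ,  0.2496, -0.9684,  0.3422],
       [ 0.    ,  0.    ,  0.    ,  1.    ]])}
[0.5055 0.1765 0.1814] 0.33872269040983255
```

View pics/w1.png

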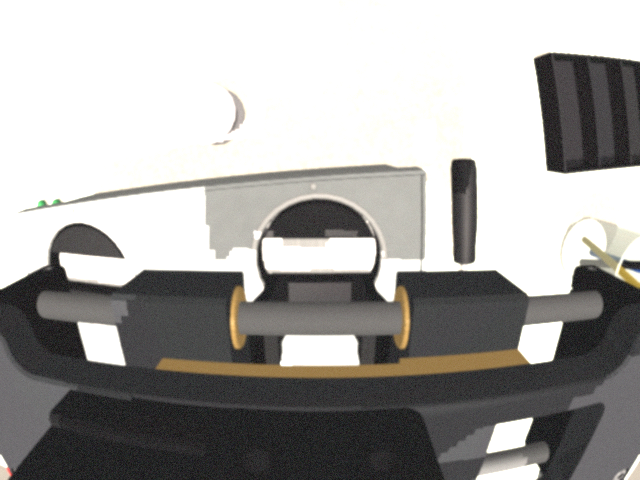

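Call:
servo_tool --commands '[[[0, 0, 0, 15, 0.9, 1, 30], [0, 0, 0, 30, 0.9, 1, 30], [0, 0, 0, 45, 0.9, 1, 30], [0, 0, 0, 57, 0.9, 1, 30], [0, 0, 0, 65, 0.9, 1, 30]]]'

```text
time: 5.78
position: [0.5041, 0.1705, 0.1135]
tool_rot: [-1.263, 1.174, 1.264]
ft_force: [0.6, -0.6, -0.2]
grip_width: 0.34
```

Call:
servo_tool --commands '[[[0, 0, 0, 3, 0, 0, 30], [0, 0, 0, 6, 0, 0, 30], [0, 0, 0, 9, 0, 0, 30], [0, 0, 0, 12, 0, 0, 30], [0, 0, 0, 12, 0, 0, 30]]]'

```text
time: 6.4
position: [0.5043, 0.1711, 0.1026]
tool_rot: [-1.264, 1.173, 1.263]
ft_force: [-0.0, 0.2, 1.1]
grip_width: 0.345
```

Call:
servo_tool --commands '[[[0, 0, 0, 3, 0, 0, 30], [0, 0, 0, 6, 0, 0, 30], [0, 0, 0, 9, 0, 0, 30], [0, 0, 0, 11, 0, 0, 30], [0, 0, 0, 11, 0, 0, 30]]]'

```text
time: 7.02
position: [0.5044, 0.1711, 0.0935]
tool_rot: [-1.265, 1.174, 1.263]
ft_force: [-6.0, -1.9, 17.0]
grip_width: 0.343
```

Call:
servo_tool --commands '[[[6, 0, 0, 0, 0, 0, 30], [12, 0, 0, 0, 0, 0, 30], [18, 0, 0, 0, 0, 0, 30], [24, 0, 0, 0, 0, 0, 30], [30, 0, 0, 0, 0, 0, 30]]]'

```text
time: 7.65
position: [0.5049, 0.1718, 0.0936]
tool_rot: [-0.87, 1.388, 0.869]
ft_force: [-4.1, -0.4, 15.4]
grip_width: 0.344
```

Call:
servo_tool --commands '[[[6, 0, 0, 0, 0, 0, 30], [12, 0, 0, 0, 0, 0, 30], [18, 0, 0, 0, 0, 0, 30], [24, 0, 0, 0, 0, 0, 30], [30, 0, 0, 0, 0, 0, 30]]]'

```text
time: 8.28
position: [0.5056, 0.1723, 0.0938]
tool_rot: [-0.466, 1.516, 0.466]
ft_force: [-1.8, 0.7, 13.1]
grip_width: 0.351
```

```bash
cat > st.py <<'E'
from h import *
s=ctrl.get_state();M=R.from_rotvec(s['tool_rot']).as_matrix()
print(s['time'],s['position'],'jaw',np.degrees(np.arctan2(M[1,2],M[0,2])),'F',s['ft_force'],'T',s['torque'],'j7',s['joint_positions'][6],s['grip_width'])
E
python3 st.py
```

```text
8.275 [0.5056 0.1723 0.0938] jaw 34.089464287968205 F [-1.8243  0.7286 13.1051] T [0.0555 0.3947 0.1189] j7 0.06501879935907534 0.35141829123611285
```

Call:
servo_tool --commands '[[[6, 0, 0, 1, 0, 0, 30], [12, 0, 0, 1, 0, 0, 30], [18, 0, 0, 1, 0, 0, 30], [23, 0, 0, 1, 0, 0, 30], [28, 0, 0, 1, 0, 0, 30]]]'

```text
time: 8.9
position: [0.5065, 0.1722, 0.0936]
tool_rot: [-0.083, 1.564, 0.085]
ft_force: [-2.4, -0.4, 17.0]
grip_width: 0.344
```

Call:
servo_tool --commands '[[[3, 0, 0, 0, 0, 0, 30], [6, 0, 0, 0, 0, 0, 30], [9, 0, 0, 0, 0, 0, 30], [11, 0, 0, 0, 0, 0, 30], [11, 0, 0, 0, 0, 0, 30]]]'

```text
time: 9.52
position: [0.5065, 0.1708, 0.0936]
tool_rot: [0.058, 1.564, -0.062]
ft_force: [-2.5, -4.0, 17.6]
grip_width: 0.351
```

```bash
python3 st.py
```

```text
9.525 [0.5065 0.1708 0.0936] jaw -4.378264537437127 F [-2.4892 -3.9816 17.618 ] T [-0.8698  0.5026  2.068 ] j7 -0.5842704592301704 0.3505512511109159
```

Call:
servo_tool --commands '[[[2, 0, 0, 0, 0, 0, 30], [3, 0, 0, 0, 0, 0, 30], [3, 0, 0, 0, 0, 0, 30]]]'

```text
time: 9.9
position: [0.5065, 0.1708, 0.0936]
tool_rot: [0.095, 1.562, -0.101]
ft_force: [-2.5, -4.7, 18.2]
grip_width: 0.354
```

```bash
python3 st.py
```

```text
9.9 [0.5065 0.1708 0.0936] jaw -7.133098496167432 F [-2.4871 -4.6808 18.1541] T [-1.0403  0.4527  3.1696] j7 -0.6323377031370987 0.3541680971016575
```

```bash
echo '[505,171,151,2.2]'>cmd.json; python3 -c "
from plan import *
go(518,85,170,47,30,5);go(530,2,150,92.6,30,5)"
```

```text
[[-9.0,0,0,-3.8,-17.3,1.9,30],[-17.9,0,0,-7.6,-34.6,3.9,30],[-26.9,0,0,-11.4,-51.9,5.8,30],[-35.8,0,0,-15.2,-69.1,7.8,30],[-44.8,0,0,-19.0,-86.4,9.7,30]] step 17.8
[[-9.1,0,0,4.0,-13.1,-10.5,30],[-18.2,0,0,8.0,-26.2,-21.0,30],[-27.4,0,0,12.0,-39.2,-31.5,30],[-36.5,0,0,16.0,-52.3,-42.0,30],[-45.6,0,0,20.0,-65.4,-52.5,30]] step 17.2
```

Call:
servo_tool --commands '[[[-5, 0, 0, 0, 0, 0, 30], [-10, 0, 0, 0, 0, 0, 30], [-10, 0, 0, -10, 0, 0, 30], [-10, 0, 0, -35, 0, 0, 30], [-10, 0, 0, -60, 0, 0, 30]]]'

```text
time: 10.52
position: [0.5035, 0.1708, 0.1504]
tool_rot: [-0.031, 1.572, 0.03]
ft_force: [0.9, 0.2, 0.2]
grip_width: 0.344
```

Call:
servo_tool --commands '[[[-9, 0, 0, -3.8, -17.3, 1.9, 30], [-18, 0, 0, -7.6, -34.6, 3.9, 30], [-27, 0, 0, -11.4, -52, 5.8, 30], [-35.8, 0, 0, -15.2, -69, 7.8, 30], [-44.8, 0, 0, -19, -86.4, 9.7, 30]]]'

```text
time: 11.15
position: [0.5168, 0.0845, 0.1691]
tool_rot: [-0.645, 1.474, 0.646]
ft_force: [0.1, -0.6, 0.1]
grip_width: 0.349
```

Call:
servo_tool --commands '[[[-9.1, 0, 0, 4, -13.1, -10.5, 30], [-18.2, 0, 0, 8, -26.2, -21, 30], [-27.4, 0, 0, 12, -39.2, -31.5, 30], [-36.5, 0, 0, 16, -52.3, -42, 30], [-45.6, 0, 0, 20, -65.4, -52.5, 30]]]'

```text
time: 11.78
position: [0.5289, 0.0015, 0.1488]
tool_rot: [-1.246, 1.185, 1.247]
ft_force: [0.1, 0.7, 0.5]
grip_width: 0.348
```

Call:
servo_tool --commands '[[[0, 0, 0, 0, 0, 0, 30], [0, 0, 0, 0, 0, 0, 30]]]'

```text
time: 12.02
position: [0.5291, 0.0029, 0.1494]
tool_rot: [-1.241, 1.188, 1.242]
ft_force: [-0.7, 1.0, 1.2]
grip_width: 0.344
```

```bash
python3 - <<'E'
from h import *
print(vision.camera_info('wrist')['pose'])
im=vision.get_image('wrist');cv2.imwrite('pics/w2.png',cv2.convertScaleAbs(im[:,:,::-1],alpha=1.6))
E
python3 st.py
```

```text
[[-0.0435  0.9676  0.2487  0.4617]
 [ 0.9991  0.0418  0.012  -0.0001]
 [ 0.0012  0.249  -0.9685  0.3119]
 [ 0.      0.      0.      1.    ]]
12.075 [0.5292 0.0031 0.1496] jaw 92.58542878914025 F [-0.1896  0.6617  0.2118] T [ 0.0357 -0.1223 -0.0305] j7 1.4695651166258432 0.34616608317500597
```

View pics/w2.png

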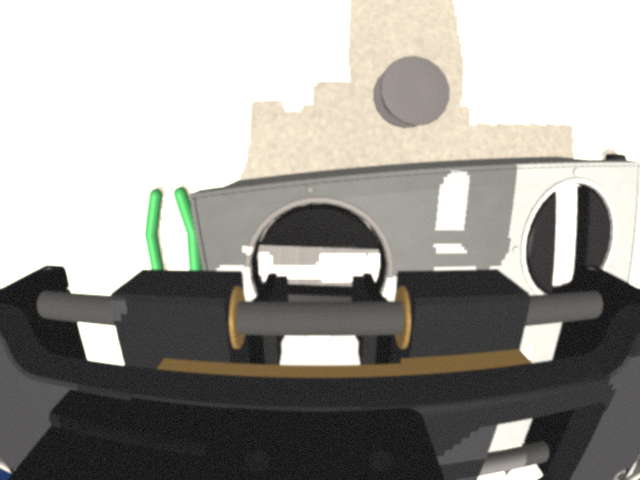

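The wrist view shows the left slot square to the latch edge with the cover shut. The right ring is centred at about (319,268), which works out to roughly (530, 3) mm, so the tool is aligned. I'll descend into the right slot.

Call:
servo_tool --commands '[[[0, 0, 0, 13, 0, 0.5, 30], [0, 0, 0, 26, 0, 0.5, 30], [0, 0, 0, 37, 0, 0.5, 30], [0, 0, 0, 43, 0, 0.5, 30], [0, 0, 0, 48, 0, 0.5, 30]]]'

```text
time: 12.7
position: [0.5292, 0.0025, 0.101]
tool_rot: [-1.243, 1.187, 1.243]
ft_force: [0.2, -0.1, 0.7]
grip_width: 0.346
```

Call:
servo_tool --commands '[[[0, 0, 0, 3, 0, 0, 30], [0, 0, 0, 6, 0, 0, 30], [0, 0, 0, 9, 0, 0, 30], [0, 0, 0, 10, 0, 0, 30], [0, 0, 0, 10, 0, 0, 30]]]'

```text
time: 13.32
position: [0.5296, 0.0025, 0.0937]
tool_rot: [-1.244, 1.188, 1.242]
ft_force: [-5.6, -0.3, 14.3]
grip_width: 0.344
```

```bash
python3 st.py
```

```text
13.325 [0.5296 0.0025 0.0937] jaw 92.6384544457084 F [-5.6362 -0.2927 14.2699] T [ 0.0632  1.1846 -0.0178] j7 1.4302865396548081 0.3444170423104908
```

Seated on the slot floor at z = 0.0937 with 14 N. Now turning to -8° overall (about 100°).

Call:
servo_tool --commands '[[[6, 0, 0, 0.5, 0, 0, 30], [12, 0, 0, 0.5, 0, 0, 30], [18, 0, 0, 0.5, 0, 0, 30], [24, 0, 0, 0.5, 0, 0, 30], [30, 0, 0, 0.5, 0, 0, 30]]]'

```text
time: 13.95
position: [0.5298, 0.0031, 0.0936]
tool_rot: [-0.849, 1.398, 0.847]
ft_force: [-6.4, 0.2, 14.9]
grip_width: 0.346
```

Call:
servo_tool --commands '[[[6, 0, 0, 0.5, 0, 0, 30], [12, 0, 0, 0.5, 0, 0, 30], [18, 0, 0, 0.5, 0, 0, 30], [24, 0, 0, 0.5, 0, 0, 30], [30, 0, 0, 0.5, 0, 0, 30]]]'

```text
time: 14.58
position: [0.5303, 0.0035, 0.0936]
tool_rot: [-0.445, 1.523, 0.444]
ft_force: [-5.4, 1.5, 17.0]
grip_width: 0.346
```

Call:
servo_tool --commands '[[[6, 0, 0, 0.5, 0, 0, 30], [12, 0, 0, 0.5, 0, 0, 30], [18, 0, 0, 0.5, 0, 0, 30], [23, 0, 0, 0.5, 0, 0, 30], [28, 0, 0, 0.5, 0, 0, 30]]]'

```text
time: 15.2
position: [0.5316, 0.0033, 0.0936]
tool_rot: [-0.063, 1.565, 0.062]
ft_force: [-2.9, 0.3, 15.8]
grip_width: 0.349
```

Call:
servo_tool --commands '[[[3, 0, 0, 0, 0, 0, 30], [6, 0, 0, 0, 0, 0, 30], [9, 0, 0, 0, 0, 0, 30], [12, 0, 0, 0, 0, 0, 30], [12, 0, 0, 0, 0, 0, 30]]]'

```text
time: 15.82
position: [0.532, 0.0025, 0.0936]
tool_rot: [0.089, 1.562, -0.096]
ft_force: [-2.2, -1.6, 15.7]
grip_width: 0.346
```

```bash
python3 st.py
```

```text
15.825 [0.532  0.0025 0.0936] jaw -6.753794531109826 F [-2.154  -1.646  15.7303] T [-0.4187  0.4737  3.0299] j7 -0.26259896706348596 0.3464174759560139
```

Call:
servo_tool --commands '[[[-5, 0, 0, 0, 0, 0, 30], [-10, 0, 0, 0, 0, 0, 30], [-10, 0, 0, -15, 0, 0, 30], [-10, 0, 0, -55, 0, 0, 30], [-10, 0, 0, -110, 0, 0, 30]]]'

```text
time: 16.45
position: [0.5279, 0.0025, 0.2001]
tool_rot: [-0.035, 1.574, 0.036]
ft_force: [0.6, -0.7, 0.4]
grip_width: 0.348
```

Call:
servo_tool --commands '[[[0, 0, 0, -20, -50, 0, 30], [0, 0, 0, -40, -100, 0, 30], [0, 0, 0, -50, -155, 0, 30], [0, 0, 0, -50, -210, 0, 30], [0, 0, 0, -50, -260, 0, 30]]]'

```text
time: 17.08
position: [0.5409, -0.2593, 0.2505]
tool_rot: [-0.035, 1.57, 0.035]
ft_force: [0.9, 0.4, 0.5]
grip_width: 0.342
```

Call:
servo_tool --commands '[[[0, 0, 0, 0, -50, 0, 30], [0, 0, 0, 0, -80, 0, 30], [0, 0, 0, 0, -80, 0, 30]]]'

```text
time: 17.45
position: [0.5435, -0.3404, 0.2493]
tool_rot: [-0.032, 1.572, 0.031]
ft_force: [-0.5, 0.1, -0.8]
grip_width: 0.344
```

```bash
python3 - <<'E'
from h import *
o=[]
for n,(x0,y0,w,h) in (("top",(190,150,200,160)),("scene",(265,150,200,170))):
    im=vision.get_image(n);c=cv2.resize(im[y0:y0+h,x0:x0+w],(400*1,int(h*2)),interpolation=cv2.INTER_CUBIC)
    c=cv2.copyMakeBorder(c,0,340-c.shape[0],0,0,cv2.BORDER_CONSTANT);o.append(c)
    a=cv2.imread(f'pics/{n}0.png');d=cv2.absdiff(a,im[:,:,::-1].copy()).max(2)
    cv2.imwrite(f'pics/{n}_diff.png',d);k,l,s,ce=cv2.connectedComponentsWithStats(cv2.morphologyEx((d>35).astype('uint8'),cv2.MORPH_OPEN,np.ones((3,3))))
    print(n,[list(map(int,r)) for r in s[1:] if r[4]>25])
cv2.imwrite('pics/end.png',cv2.convertScaleAbs(np.hstack(o)[:,:,::-1],alpha=2))
E
python3 st.py
```

```text
top [[352, 151, 222, 329, 27840], [259, 213, 48, 14, 405], [304, 223, 33, 41, 671], [219, 230, 7, 39, 161], [232, 233, 33, 20, 330], [238, 245, 31, 30, 388], [487, 250, 18, 24, 195], [336, 252, 13, 15, 122], [267, 258, 52, 16, 429], [327, 259, 12, 10, 71], [221, 268, 20, 34, 320], [493, 272, 17, 26, 230], [455, 384, 185, 96, 9122]]
scene [[0, 0, 60, 20, 665], [272, 86, 3, 11, 33], [53, 88, 185, 212, 12073], [220, 103, 7, 11, 47], [10, 132, 45, 37, 445], [0, 140, 17, 8, 83], [287, 164, 146, 63, 2616], [0, 171, 6, 14, 56], [361, 201, 15, 14, 100], [374, 200, 16, 12, 101], [326, 214, 13, 9, 72], [27, 218, 25, 20, 320], [350, 218, 51, 21, 304], [291, 225, 22, 25, 219], [304, 224, 15, 15, 113], [323, 225, 12, 10, 89], [347, 241, 13, 15, 87], [312, 251, 8, 11, 47]]
17.55 [ 0.545  -0.3362  0.2499] jaw 2.635398705774533 F [-0.6592  1.9811  0.5251] T [ 0.024  -0.1022 -0.0038] j7 0.5031278217284472 0.34675411445170295
```

View pics/end.png

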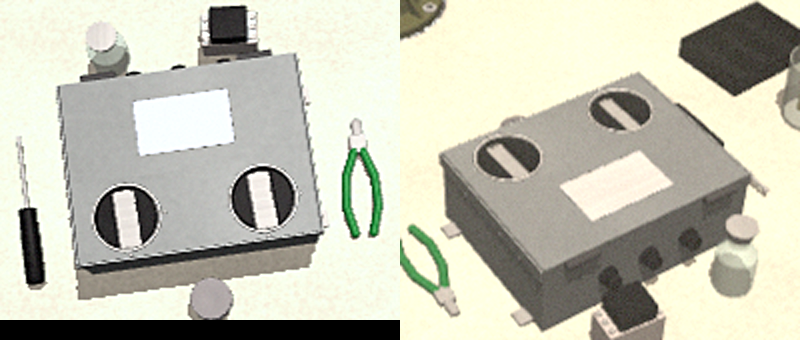

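```bash
python3 -c "
from bench import close_job
print(close_job())"
```

```text
the job is handed in; nothing more can be done
None
```

I pushed the cover shut with the fingertips and turned both latches to their stops, left then right. I then lifted clear and handed the job in at about 17.6 s; no verdict was reported.

**Latches:** each was pressed with about 13–18 N while turning. Both met a firm stop, with torque rising to about 3 N m at nearly the same angle.

**Final pictures:** with the robot clear, the cover is shut and flush and stays down on the latches alone. Both slots are roughly square to the latch edge. By eye they look about 6° short of square, or about 1.47 rad. I did not measure the final angles more closely.

**Neighbouring objects:** the screwdriver, cutters, reel, flux, contactor and tray look unmoved by eye. An image difference showed small changes around the multimeter. I put these down to the arm or its shadow passing over it, because the tool stayed at 0.25 m height there, but I did not check that separately.

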